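# Run the support collar up under the microscope carriage with the tommy bar

### The arm

A 6-joint arm with a two-finger parallel gripper is mounted at the origin on the work surface. World frame = base frame: x ahead of the robot, y to its left, z up, the work surface at z = 0. Lengths are in mm, angles in rad, forces in N, time in s.
With the tool pointing down it reaches from about 250 to 775 mm from the base axis. Payload 4 kg.
Tool frame: the origin (TCP) lies between the finger pads; the fingertips stand 17 mm ahead of it and the grasp point (between the pads) lies 2 mm behind it (ctrl.nose_length is the distance from the TCP to the fingertips, in mm); z points along the fingers, y is the line along which they close (so a half turn about z gives the same grasp; the last joint's range is limited). The gripper opens to 94 mm and grips with 3 to 60 N. Pads are 16 mm wide; open, the fingers measure 119 mm over their backs; the gripper's body (75 mm by 177 mm) begins 78 mm behind the grasp point.
Start: joints at [-1.28, 0.087, 1.371, -0, 1.684, -0.103], TCP at [211.034, -507.921, 222.506] pointing down, gripper open.
Joint ranges: [-3.1, 3.1], [-0.76, 2.03], [0.27, 2.55], [-1.08, 4.22], [0.17, 2.65], [-2.57, 2.57]. Speed limits (rad/s): [2.79, 2.79, 3.14, 3.14, 3.14, 3.14].

### API

Orientations are given as a unit quaternion [w, x, y, z].
In Python, from plant import ctrl, cams, order, finder gives the robot as it stands.
- The arm moves only by the tool step_arm, never from a script. Its argument "deltas" is a list of rows, each a list of 5 numbers: the shift along the tool's x, y, z in m, then the turn about the tool's z in rad, then the opening, from -1 (shut) to 1 (fully open), so that 0 is half open. In form: [[tx, ty, tz, roll, fingers], ...]. A call has 1 to 10 rows; each row shifts and turns the commanded pose from where the row before left it, along the tool's axes as they then stand; what a row does not reach is not made up. A row lasts 1/10 s, in which the tool goes at most 50 mm and 8.59 degrees, less where a joint would pass 70% of its speed; a pose out of reach is approached as far as the arm can. A call with a gripper value outside its range is refused whole. The fingers move at their own pace and stop on an object; "newtons" is the grip in N (left out, the last holds). Time passes only in rows, so rows that do not move let the fingers close. It gives the time, the measured TCP pose, the force, the opening and the grip force at its end, in the units of the state.
- ctrl.state(): the state, without advancing time (a new reading comes with each control period).
- cams.grab_frame(name): name is "side" or "top" or "wrist"; returns a dict with "img" (384x512x3 uint8, blue, green, red), "fx", "fy", "cx", "cy" (pixels), "extrinsics" (4x4, takes a point from camera to world coordinates). Camera axes: x right, y down, z forward; pixel columns grow to the right and rows downward; lengths in mm; the calibration is good to about 2 mm. A picture is of the moment at which its call begins. There is no depth.
- order.finish_job(): hands the job in; it is judged then, once.
Trained networks look in the newest picture that a camera, given by its name, has taken for a name from the list of things; names that differ only in an ending like _2 or _b are one class to them, and where a whole thing is asked for, a point or a joint stands for the part that bears it (a point fixed in the world has none). Each returns a list of dicts, best first, with "confidence" (0 to 1); they miss things now and then, are a little off and sometimes report something else, mostly with a low value. They report only what shows in the picture. A call takes as long as a camera call.
- finder.find_in(thing, camera): "location" ([column, row] in pixels, amid what is visible of it).
- finder.outline_of(thing, camera): "region" (384x512 bool, what is visible of it) and "location" ([column, row] in pixels, amid what is visible of it).
The state is a dict: "t": time; "joint_pos": joint angles; "joint_velocities": joint speeds; "effort": joint torques, N m; "position": TCP position; "ee_rot": TCP orientation; "ft_force": force on the tool from outside, world axes, zero at the start; "torque": the same for the moment, N m; "grip_width": finger opening in mm; "gripper_force": force on a finger pad.
Only numpy, scipy, OpenCV 4.12 (cv2) and the standard library are available. Lean on these libraries where they do the work, as an engineer would, in place of code of your own. Each camera call takes 0.05 s, during which the arm holds its last target. There are 200 camera calls.

### The job

The support collar on the threaded column of the microscope stand has been left a little low. Take the tommy bar from its rest and, moving it from hole to hole, run the collar up (anticlockwise seen from above) until it bears on the underside of the microscope carriage, nip it up with about 10 N of push at the middle of the bar without forcing it, then lay the bar back in the notches of its rest. Turn the collar only with the bar, do not knock the carriage or its microscope, and leave the phones and boxes where they are.

Things in the scene. Friction and masses are not known exactly. Their poses are not given: they have to be found in the camera images.
- stand: Microscope stand, fixed: grey cast base plate 170 x 270 x 20 mm with a vertical steel threaded column, 30 mm across and 298 mm high. Origin on the table at the column's axis; z is the column axis, up. The base plate reaches 85 mm to either side along x, 60 mm along +y and 210 mm along -y.
- collar: Steel support collar on the column's thread, 80 mm across and 30 mm high. This frame is at the centre of its underside, rises and sinks with it but does not turn. Six level round radial holes of 12 mm half-way up (15 mm above its underside), 60 degrees apart, each 23 mm deep (bottom 17 mm from the axis), a scribed line on the top face over each. Right-hand thread, 6 mm a turn. It begins 1.6 to 3.4 rad of turning short of the carriage.
- collar_turn (a joint): Turn of the collar (rad), positive anticlockwise from above, which raises it 0.95 mm a radian (0: underside 70 mm above the table). Holes point along q + k x 60 degrees from the stand's x axis. Turning it freely takes 0.2 N m, 2 N at 92 mm from the axis. Once it bears on the carriage, resistance climbs about 2.5 N m per rad: below 0.6 N m is too slack, 0.75 to 0.95 well nipped, 1.25 forced. It stays as left.
- collar_mid (a point): Point on the column axis at the height of the hole centres (85 mm above the table at angle 0); it rises with the collar.
- carriage: White carriage clamped on the column above the collar, fixed: a sleeve 56 mm across and 58 mm high with its flat underside on the collar's side, about 102 mm above the table. Origin at the centre of the underside. Along its -y runs the boom, 24 x 24 mm, its centre 36 mm above the underside, to a black microscope 155 mm from the axis that hangs to 22 mm below the underside; along +x a clamp knob reaches 68 mm from the axis. Keep the hand clear of boom and knob.
- bar: Tommy bar: plain round steel rod with round ends, 10 mm across and 150 mm long overall, about 0.09 kg, lying level in the notches of the rest. Its frame has x along the bar and its origin half-way along, on the surface (5 mm off the bar's axis). Pushed to the bottom of a hole its middle is 92 mm from the column axis.
- bar_mid (a point): Centre of the bar, on its axis, half-way along.
- rest: Bar rest, fixed: aluminium base 125 x 50 x 10 mm with two uprights, 10 mm thick, 45 mm either side of the middle along x, each with a V notch open to the top. The V tips stand 53 mm high and 27 mm apart. Origin at the centre of the underside; the bar lies along x.
- rest_mid (a point): Where the centre of the bar lies when it rests in the notches: 46 mm above the table, mid-way between the uprights.
- phone: Black phone 70 x 140 x 8 mm, lying on the stand's base under the microscope. Origin at the underside. Leave alone.
- phone2: Grey phone 68 x 135 x 10 mm on the table. Origin at the underside. Leave alone.
- bit_set: Black screwdriver bit set, 110 x 170 x 42 mm, on the table. Origin at the underside. Leave alone.
- drive_box: Small blue box 100 x 75 x 45 mm on the table. Origin at the underside. Leave alone.

How it is judged:
By the outcome, as a careful person would: the job done as asked, in the order asked, and still so for the second after the job is handed in, with the robot touching nothing.
It also fails if it takes over 72 s, if anything falls off the work surface, if the arm or the gripper's body presses on something with over 40 N, if the wrist force passes 120 N, or if a joint passes its speed limit or range.

## Working session

There is one attempt and no reset: what is moved stays moved. The work goes in short steps, Python scripts to look and compute and a tool call to move; the robot and the scene stay as the last step left them, time stands still between calls to the robot, and variables do not carry over. Pictures are saved under pics/ and viewed, at most 10 in all, crops included, and the job is handed in when it is done.

Besides the shell and the picture viewer there is one more tool, called after "Call:" as name(argument=value, ...), one argument or row to a line, values as JSON. step_arm: Moves the arm, as the interface text tells. Its arguments: {"type":"object","properties":{"deltas":{"type":"array","items":{"type":"array","items":{"type":"number"}}},"newtons":{"type":"number"}},"required":["deltas"]}

```bash
ls; mkdir -p pics
cat > h.py <<'E'
import numpy as np, cv2
from plant import ctrl, cams, order, finder
def ray(f,px):
    E=np.array(f["extrinsics"]); d=E[:3,:3]@np.array([(px[0]-f["cx"])/f["fx"],(px[1]-f["cy"])/f["fy"],1.])
    return E[:3,3],d/np.linalg.norm(d)
def atz(f,px,z):
    o,d=ray(f,px); return o+d*(z-o[2])/d[2]
def proj(f,P):
    E=np.array(f["extrinsics"]); p=(np.asarray(P,float)-E[:3,3])@E[:3,:3]
    return np.array([f["fx"]*p[...,0]/p[...,2]+f["cx"],f["fy"]*p[...,1]/p[...,2]+f["cy"]]).T
E
python3 - <<'E'
from h import *
s=ctrl.state(); print(s)
F={}
for c in("top","side"):
    f=cams.grab_frame(c); F[c]=f; cv2.imwrite(f"pics/{c}0.png",cv2.resize(f["img"],(768,576)))
    print(c,f["fx"],np.round(f["extrinsics"],3).tolist())
    for n in("stand","collar","carriage","bar","bar_mid","rest","phone","collar_mid"):
        r=finder.find_in(n,c); print(n,[(np.round(x["location"],1).tolist(),round(x["confidence"],2)) for x in r[:2]])
E
```

```text
pics
{'t': 0.0, 'joint_pos': array([-1.28010633e+00,  8.79464859e-02,  1.37217228e+00, -2.64382370e-05,
        1.68359105e+00, -1.03109784e-01]), 'joint_velocities': array([-0.00098796, -0.00073706, -0.00065683, -0.00021766,  0.00155529,
       -0.001389  ]), 'effort': array([-2.32211874e-03, -3.40181601e+01, -3.02430403e+01,  7.12973555e-02,
        3.30615195e-02, -1.84324545e-04]), 'position': array([ 210.87850142, -507.44371606,  221.35036898]), 'ee_rot': array([-1.05269755e-03,  9.80677502e-01,  1.95628514e-01, -1.12217819e-04]), 'ft_force': array([-0.06637658,  0.33895465,  0.10179558]), 'torque': array([-0.04778644,  0.03025073,  0.01537407]), 'gripper_force': 0.0, 'grip_width': 94.21439645495398}
top 391.5949865335331 [[-0.014, -0.977, 0.213, 413.012], [-1.0, 0.015, -0.001, -45.292], [-0.003, -0.213, -0.977, 968.893], [0.0, 0.0, 0.0, 1.0]]
stand [([294.8, 227.8], 0.75)]
collar []
carriage [([327.8, 208.0], 0.7)]
bar [([150.8, 239.0], 0.85)]
bar_mid [([156.8, 237.0], 0.49)]
rest [([160.6, 241.4], 0.64)]
phone [([330.8, 227.4], 0.71), ([155.4, 239.6], 0.67)]
collar_mid [([277.5, 219.1], 0.89)]
side 487.4802837955763 [[-0.809, -0.466, 0.358, 70.059], [-0.587, 0.623, -0.516, 682.237], [0.018, -0.628, -0.778, 1196.483], [0.0, 0.0, 0.0, 1.0]]
stand [([269.2, 195.7], 0.9)]
collar [([264.4, 188.6], 0.69)]
carriage [([286.9, 156.8], 0.8)]
bar [([219.3, 272.7], 0.64)]
bar_mid [([218.8, 271.4], 0.65)]
rest [([216.9, 281.0], 0.75)]
phone [([173.2, 207.2], 0.79), ([296.0, 171.8], 0.71)]
collar_mid [([265.4, 186.5], 0.56)]
```

View pics/top0.png

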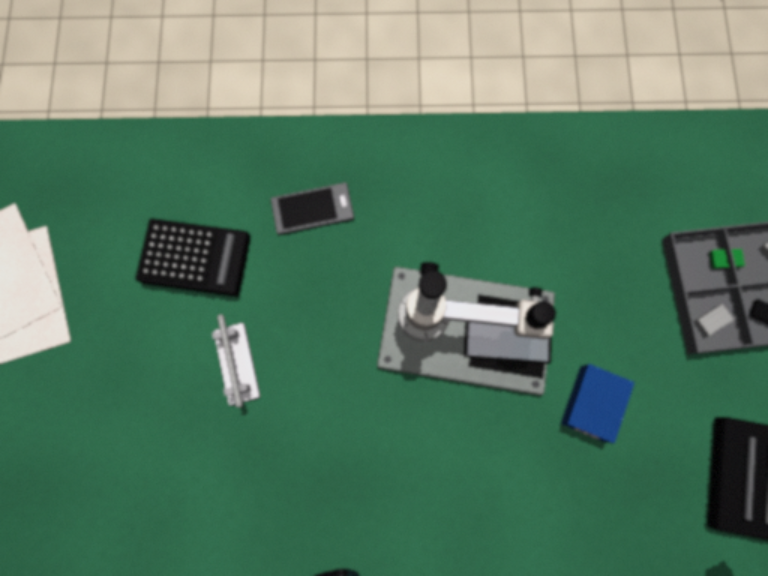

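View pics/side0.png

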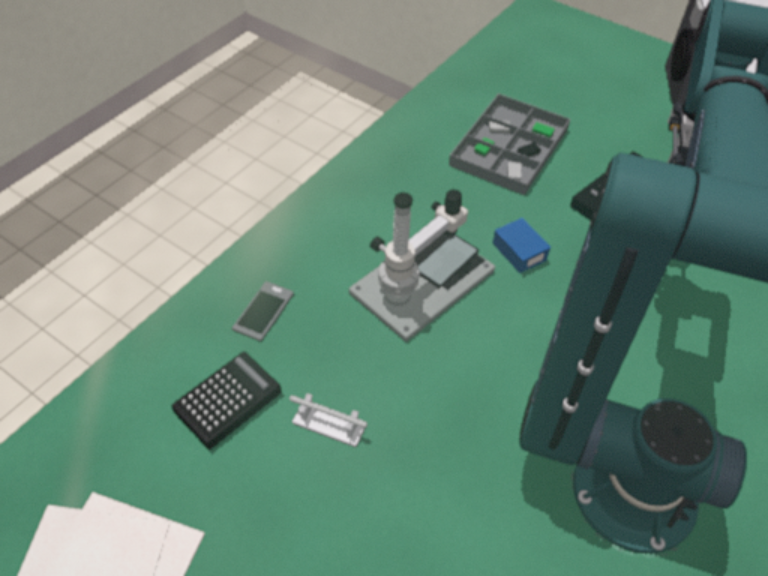

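The top view shows the rest and bar at about (235,363), with bar ends at (220,317) and (243,408). The stand plate corners are near (397,268), (553,292), (543,393) and (380,370), and the boom points right (world -y). The side view agrees, with the sleeve at (400,265) and the knob at (378,243). All positions are in 768-wide pixels.

Run:
```python
from h import *
f=cams.grab_frame("top"); g=cams.grab_frame("side"); w=cams.grab_frame("wrist")
c=np.array([[397,268],[553,292],[543,393],[380,370]])/1.5
P=np.array([atz(f,p,20) for p in c]); print("top corners",P.round(1).tolist())
c=np.array([[350,290],[407,337],[494,268],[440,222]])/1.5
P2=np.array([atz(g,p,20) for p in c]); print("side corners",P2.round(1).tolist())
# order (top): +x+y? fit
L=np.array([[85,60],[85,-210],[-85,-210],[-85,60]],float)
for Q in (P[:,:2],):
    a=Q-Q.mean(0); b=L-L.mean(0); U,S,V=np.linalg.svd(b.T@a); R=(U@V).T
    t=Q.mean(0)-R@L.mean(0); print("axis",t,"yaw",np.arctan2(R[1,0],R[0,0]),"res",(Q-(L@R.T+t)).round(1).tolist())
for ff,e in((f,[[220,317],[243,408]]),(g,[[291,400],[366,425]])):
    E=np.array([atz(ff,np.array(p)/1.5,46) for p in e]); d=E[1]-E[0]; print("bar",E.round(1).tolist(),E.mean(0),np.linalg.norm(d),np.arctan2(d[1],d[0]))
s=ctrl.state(); from scipy.spatial.transform import Rotation as Ro
q=s["ee_rot"]; R=Ro.from_quat([q[1],q[2],q[3],q[0]]).as_matrix(); print(R.round(3).tolist())
Ew=np.array(w["extrinsics"]); print("cam in tool",(R.T@(Ew[:3,3]-s["position"])).round(1),(R.T@Ew[:3,:3]).round(3).tolist(),w["fx"])
```

```text
top corners [[655.0, -56.1, 20.0], [610.2, -312.8, 20.0], [446.4, -284.9, 20.0], [486.6, -26.0, 20.0]]
side corners [[648.5, -48.6, 20.0], [488.2, -22.2, 20.0], [441.1, -277.6, 20.0], [605.5, -321.4, 20.0]]
axis [561.92891654 -96.01080911] yaw -0.16591282706442687 res [[-0.7, -5.3], [-0.8, 4.3], [3.0, 4.2], [-1.5, -3.3]]
bar [[572.1, 227.3, 46.0], [429.5, 185.1, 46.0]] [500.78377664 206.22757721  46.        ] 148.77588592869154 -2.8536987311778566
bar [[567.8, 229.8, 46.0], [430.5, 189.9, 46.0]] [499.11148285 209.89683819  46.        ] 142.99959751304715 -2.858817114183999
[[0.923, 0.384, 0.0], [0.384, -0.923, -0.0], [-0.0, 0.0, -1.0]]
cam in tool [  68.1   -0.9 -163.6] [[0.001, -0.972, -0.236], [1.0, 0.001, 0.0], [-0.0, -0.236, 0.972]] 301.0638796347773
```

Call:
step_arm(
  deltas=[
    [0.03,-0.03,0,0,1],
    [0.03,-0.03,0,0,1],
    [0.03,-0.03,0,0,1],
    [0.03,-0.03,0,0,1],
    [0.03,-0.03,0,0,1],
    [0.03,-0.03,0,0,1],
    [0.03,-0.03,0,0,1],
    [0.03,-0.03,0,0,1],
    [0.03,-0.03,0,0,1],
    [0.03,-0.03,0,0,1],
  ],
)

```text
t: 2.05
position: [373.3, -114.1, 222.8]
ee_rot: [0.0, 0.981, 0.195, 0.0]
ft_force: [1.4, -1.6, -0.0]
grip_width: 94.3
gripper_force: 0.0
```

Call:
step_arm(
  deltas=[
    [0.03,-0.03,0.005,0,0],
    [0.03,-0.03,0.005,0,0],
    [0.03,-0.03,0.01,0,0],
    [0.03,-0.03,0.01,0,0],
    [0.03,-0.03,0.01,0,0],
    [0.03,-0.03,0.01,0,0],
    [0.03,-0.03,0.01,0,0],
    [0.03,-0.035,0,0.108,0],
    [0,0,0,0,0],
    [0,0,0,0,0],
  ],
)

```text
t: 3.05
position: [500.4, 203.1, 162.0]
ee_rot: [0.0, 0.99, 0.144, -0.001]
ft_force: [-0.1, -0.6, -0.9]
grip_width: 46.9
gripper_force: 0.0
```

```bash
cat >> h.py <<'E'
from scipy.spatial.transform import Rotation as Ro
def tool(s=None):
    s=s or ctrl.state(); q=s["ee_rot"]; R=Ro.from_quat([q[1],q[2],q[3],q[0]]).as_matrix()
    return s,np.array(s["position"]),R,np.arctan2(R[1,0],R[0,0])
def barfit(cam,z):
    f=cams.grab_frame(cam); r=finder.outline_of("bar",cam)
    if not r: return f,None
    m=r[0]["region"].astype(np.uint8); c=max(cv2.findContours(m,cv2.RETR_EXTERNAL,cv2.CHAIN_APPROX_NONE)[0],key=len)
    W=np.array([atz(f,p,z)[:2] for p in c[:,0,:]],np.float32)
    return f,(r[0]["confidence"],cv2.minAreaRect(W))
E
python3 - <<'E'
from h import *
s,p,R,y=tool(); print(s["t"],p,y,s["joint_pos"].round(3),R.round(4).tolist())
f,b=barfit("wrist",46); print(b)
if b: print(cv2.boxPoints(b[1]))
print(finder.find_in("bar_mid","wrist"),finder.find_in("rest","wrist"))
cv2.imwrite("pics/w1.png",cv2.resize(f["img"],(768,576)))
E
```

```text
3.05 [500.38882331 203.10019257 161.99194646] 0.288636696697565 [ 2.810e-01  8.600e-02  1.492e+00 -1.000e-03  1.565e+00  1.563e+00] [[0.9586, 0.2846, -0.001], [0.2846, -0.9586, -0.001], [-0.0013, 0.0007, -1.0]]
(0.59, ((503.75921630859375, 209.11741638183594), (149.9336395263672, 10.803912162780762), 14.377081871032715))
[[429.79886 195.73576]
 [432.48148 185.27019]
 [577.7196  222.49907]
 [575.037   232.96465]]
[{'location': [258.8, 174.9], 'confidence': 0.93}] [{'location': [259.5, 170.0], 'confidence': 0.96}]
```

View pics/w1.png

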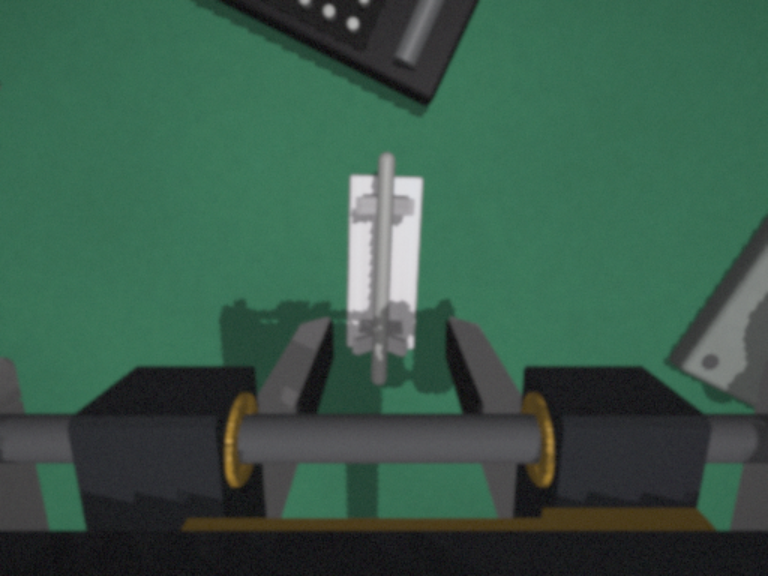

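The wrist view shows the bar lying in both notches. Its ends are at (386,155) and (379,383), straight between the fingers, and the fit gives length 150 mm, centre (504,209) and yaw 0.25. Next I go down and grasp it.

Call:
step_arm(
  deltas=[
    [0.005,-0.005,0.03,0.035,-0.2],
    [0,0,0.03,0,-0.3],
    [0,0,0.03,0,-0.4],
    [0,0,0.02,0,-0.4],
    [0,0,0.008,0,-0.4],
    [0,0,0,0,-0.4],
  ],
)

```text
t: 3.85
position: [503.3, 207.7, 43.7]
ee_rot: [0.0, 0.992, 0.124, -0.001]
ft_force: [0.5, -0.1, 0.5]
grip_width: 28.3
gripper_force: 0.0
```

Run:
```python
from h import *
s,p,R,y=tool(); print(s["t"],p,y,s["grip_width"],s["ft_force"])
f,b=barfit("wrist",46); print(b); f,b=barfit("top",46); print(b); f,b=barfit("side",46); print(b)
```

```text
3.85 [503.26586128 207.66199554  43.70076979] 0.24954884132460828 28.32395014336116 [ 0.52381487 -0.05823623  0.50655872]
(0.96, ((528.3212890625, 215.89816284179688), (100.12413024902344, 10.493490219116211), 14.72008228302002))
(0.7, ((458.51898193359375, 197.05389404296875), (54.2021369934082, 14.926281929016113), 13.606268882751465))
(0.65, ((464.1881408691406, 198.82908630371094), (69.05780792236328, 11.996334075927734), 15.054647445678711))
```

Call:
step_arm(
  deltas=[
    [0.001,-0.0015,0,0,-0.6],
    [0,0,0,0,-0.8],
    [0,0,0,0,-1],
    [0,0,0,0,-1],
    [0,0,0,0,-1],
    [0,0,0,0,-1],
  ],
  newtons=40,
)

```text
t: 4.75
position: [505.2, 209.4, 44.8]
ee_rot: [0.001, 0.992, 0.125, 0.0]
ft_force: [1.2, -5.4, 2.0]
grip_width: 8.8
gripper_force: 40.0
```

Call:
step_arm(
  deltas=[
    [0,0,-0.02,0,-1],
    [0,0,-0.04,0,-1],
    [0,0,-0.04,0,-1],
    [0,0,-0.04,0,-1],
    [0,0,-0.04,0,-1],
    [0,0,-0.02,0,-1],
    [0,0,0,0,-1],
  ],
)

```text
t: 5.45
position: [505.8, 211.9, 248.4]
ee_rot: [-0.002, 0.992, 0.126, 0.004]
ft_force: [0.1, -0.5, -0.9]
grip_width: 8.6
gripper_force: 40.0
```

Run:
```python
from h import *
s,p,R,y=tool(); print(s["t"],p,y,s["grip_width"],s["ft_force"],s["torque"],s["joint_pos"].round(3))
f=cams.grab_frame("wrist"); r=finder.outline_of("bar","wrist")
print([x["confidence"] for x in r])
m=r[0]["region"].astype(np.uint8); c=max(cv2.findContours(m,cv2.RETR_EXTERNAL,cv2.CHAIN_APPROX_NONE)[0],key=len)
print(cv2.boxPoints(cv2.minAreaRect(c)).tolist())
gp=p-2*R[:,2]
for d in(0,10,60,75): print(d,proj(f,gp+d*R[:,0]))
```

```text
5.45 [505.79542867 211.89356104 248.36450156] 0.25172307643000763 8.564435510706732 [ 0.11813554 -0.51537787 -0.89264869] [-0.01518095 -0.01093094 -0.04832542] [0.292 0.074 1.334 0.002 1.726 1.612]
[0.78, 0.19]
[[250.0, 274.9999694824219], [250.0, 105.0], [269.0, 105.0], [269.0, 274.9999694824219]]
0 [260.6292472  236.46631655]
10 [260.67031209 220.00101985]
60 [260.89389803 130.35244984]
75 [260.96758361 100.80762491]
```

Call:
step_arm(
  deltas=[
    [-0.01,0.018,0,0,-1],
    [-0.018,0.033,0,0,-1],
    [-0.018,0.033,0,0,-1],
    [-0.018,0.033,0.01,0,-1],
    [-0.018,0.033,0.01,0,-1],
    [-0.018,0.033,0.01,0,-1],
    [-0.018,0.033,0.01,0,-1],
    [-0.018,0.033,0.01,0,-1],
    [-0.018,0.033,0.01,0,-1],
    [-0.01,0.018,0.01,0,-1],
  ],
)

```text
t: 6.55
position: [417.9, -122.1, 170.9]
ee_rot: [-0.001, 0.992, 0.124, -0.002]
ft_force: [0.5, 0.7, -0.7]
grip_width: 9.0
gripper_force: 40.0
```

Call:
step_arm(
  deltas=[
    [-0.008,0.01,0.008,0,-1],
    [0,0,0,0,-1],
    [0,0,0,0,-1],
  ],
)

```text
t: 6.85
position: [414.6, -131.6, 165.4]
ee_rot: [-0.001, 0.992, 0.125, -0.001]
ft_force: [0.2, -1.1, -0.7]
grip_width: 8.9
gripper_force: 40.0
```

Run:
```python
from h import *
s,p,R,y=tool(); print(s["t"],p,y,s["grip_width"],s["joint_pos"].round(3))
f=cams.grab_frame("wrist"); cv2.imwrite("pics/w2.png",cv2.resize(f["img"],(768,576)))
np.savez("w2.npz",img=f["img"],E=f["extrinsics"],K=[f["fx"],f["fy"],f["cx"],f["cy"]])
for n in("collar","carriage","collar_mid","stand"):
    r=finder.outline_of(n,"wrist"); print(n,[(np.round(x["location"],1).tolist(),round(x["confidence"],2),x["region"].sum()) for x in r[:2]])
print(proj(f,[561.5,-94.5,102]),proj(f,[561.5,-94.5,160]))
```

```text
6.85 [ 414.56385508 -131.58253804  165.43162603] 0.2510121407396882 8.866699466537849 [-4.390e-01 -1.530e-01  1.717e+00  1.000e-03  1.580e+00  8.810e-01]
collar [([257.6, 29.2], 0.69, np.int64(2919))]
carriage []
collar_mid [([260.2, 28.4], 0.88, np.int64(3056))]
stand [([291.2, 79.6], 0.72, np.int64(20202)), ([263.7, 202.4], 0.55, np.int64(3531))]
[261.791356   -14.25037977] [262.55375006 -64.44134273]
```

View pics/w2.png

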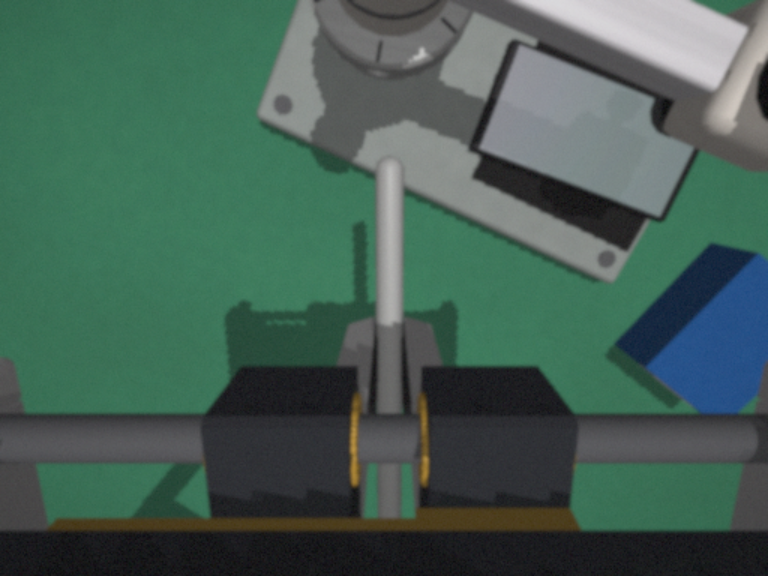

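The view shows two scribed lines on the collar's top face, (380,42)-(378,62) and (446,20)-(457,33). The collar rim's lowest point is near (387,70), and the plate corners are at (262,117) and (612,282).

Run:
```python
from h import *
from scipy.optimize import least_squares
d=np.load("w2.npz"); K=d["K"]; f=dict(fx=K[0],fy=K[1],cx=K[2],cy=K[3],extrinsics=d["E"])
img=d["img"]; cv2.imwrite("pics/w2c.png",cv2.resize(img[0:60,190:330],(784,336),interpolation=cv2.INTER_CUBIC))
A=atz(f,np.array([262,117])/1.5,20)[:2];B=atz(f,np.array([612,282])/1.5,20)[:2]
v=(A-B)/np.linalg.norm(A-B); yaw=np.arctan2(v[1],v[0])-np.pi/2; print("edge len",np.linalg.norm(A-B),"yaw",yaw)
R=np.array([[np.cos(yaw),-np.sin(yaw)],[np.sin(yaw),np.cos(yaw)]]); m=(A+B)/2-R@np.array([-85,-75]); print("axis from plate",m)
z=99.8
for L in([[380,42],[378,62]],[[446,20],[457,33]]):
    q=[atz(f,np.array(p)/1.5,z)[:2] for p in L]; u=q[1]-q[0]
    print(q, "dir",np.degrees(np.arctan2(u[1],u[0])), "rad/ang from axis",[(np.hypot(*(w-m)).round(1),np.degrees(np.arctan2(*(w-m)[::-1])).round(1)) for w in q])
```

```text
edge len 263.12606124676444 yaw -0.1782555661314802
axis from plate [566.68123653 -96.17902028]
[array([535.72188972, -95.14960389]), array([527.23458743, -96.33158634])] dir -172.07170786230535 rad/ang from axis [(np.float64(31.0), np.float64(178.1)), (np.float64(39.4), np.float64(-179.8))]
[array([ 552.14449086, -122.15553253]), array([ 548.21728007, -128.56431078])] dir -121.49939185713372 rad/ang from axis [(np.float64(29.8), np.float64(-119.2)), (np.float64(37.3), np.float64(-119.7))]
```

View pics/w2c.png

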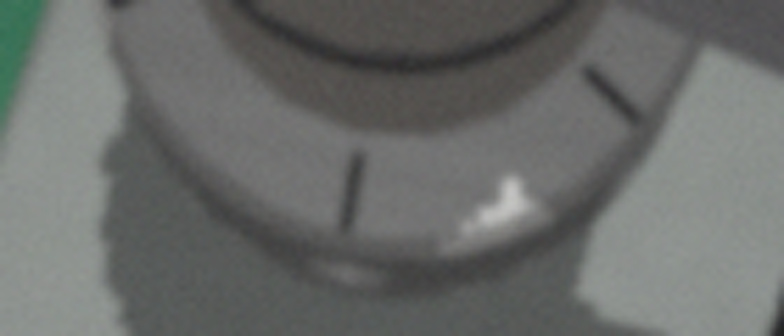

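The crop shows the two lines clearly: (358,152)-(346,228) and (587,68)-(635,120). A third line is just visible near (115,3).

Run:
```python
from h import *
from scipy.optimize import least_squares
d=np.load("w2.npz"); K=d["K"]; f=dict(fx=K[0],fy=K[1],cx=K[2],cy=K[3],extrinsics=d["E"])
W=lambda P:np.array([atz(f,((p[0]+.5)/5.6-.5+190,(p[1]+.5)/5.6-.5),99.8)[:2] for p in P])
l1=W([(358,152),(346,228)]);l2=W([(587,68),(635,120)]);l3=W([(115,3)])
rim=W([(140,90),(200,165),(260,212),(345,243),(440,246),(540,213),(640,125),(690,45)])
def res(x,r=None):
    c=x[:2];q=x[2];o=[]
    for l,k in((l1,np.pi),(l2,np.pi+np.pi/3),(l3,np.pi-np.pi/3)):
        n=np.array([-np.sin(q+k),np.cos(q+k)]); o+=list((l-c)@n)
    return np.r_[np.array(o)*1.5,np.hypot(*(rim-c).T)-x[3]]
s=least_squares(res,[562,-95,0,40]); print(s.x[:2],"q deg",np.degrees(s.x[2]),"r",s.x[3],s.fun.round(1))
s=least_squares(lambda x:res(np.r_[x,39.5]),[562,-95,0]); print(s.x[:2],np.degrees(s.x[2]),s.fun.round(1))
for l in(l1,l2,l3): print(np.hypot(*(l-s.x[:2]).T))
```

```text
[565.51855046 -93.25418523] q deg 3.6521687242068377 r 39.20604972847805 [-0.   0.1  0.4 -0.2 -0.2 -0.4 -0.1  0.3  0.3  0.3  0.2 -0.3 -0.3]
[565.6906054  -93.16701279] 3.693786914936144 [ 0.   0.2  0.2 -0.4  0.1 -0.7 -0.3  0.2  0.2  0.2  0.1 -0.5 -0.5]
[29.22262821 38.00927591]
[29.80235763 38.17695944]
[36.95874935]
```

```bash
cat >> h.py <<'E'
AX=np.array([565.5,-93.3])
def plan(wps,p=None,y=None,vmax=38,wmax=.13):
    "world waypoints (x,y,z,yaw) -> tool rows (m, rad)"
    if p is None: _,p,_,y=tool()
    p=np.array(p,float); o=[]
    for w in wps:
        w=np.array(w,float); n=max(1,int(np.ceil(max(np.linalg.norm(w[:3]-p)/vmax,abs(w[3]-y)/wmax))))
        d=(w[:3]-p)/n; dy=(w[3]-y)/n
        for i in range(n):
            c,s=np.cos(y),np.sin(y); o.append([round((c*d[0]+s*d[1])/1e3,4),round((s*d[0]-c*d[1])/1e3,4),round(-d[2]/1e3,4),round(-dy,3),-1]); y+=dy
        p=w[:3]
    return o
def hole(phi,r,z): a=np.radians(phi); return [AX[0]+r*np.cos(a),AX[1]+r*np.sin(a),z,a]
E
python3 - <<'E'
from h import *
for r in plan([[470,80,170,.5],hole(63.7,175,130),hole(63.7,135,83.5)]): print(r,end=",")
E
```

```text
[np.float64(0.0176), np.float64(-0.0319), np.float64(-0.0005), np.float64(-0.041), -1],[np.float64(0.0189), np.float64(-0.0312), np.float64(-0.0005), np.float64(-0.041), -1],[np.float64(0.0202), np.float64(-0.0303), np.float64(-0.0005), np.float64(-0.041), -1],[np.float64(0.0214), np.float64(-0.0295), np.float64(-0.0005), np.float64(-0.041), -1],[np.float64(0.0226), np.float64(-0.0286), np.float64(-0.0005), np.float64(-0.041), -1],[np.float64(0.0238), np.float64(-0.0276), np.float64(-0.0005), np.float64(-0.041), -1],[np.float64(0.0288), np.float64(0.0195), np.float64(0.008), np.float64(-0.122), -1],[np.float64(0.0262), np.float64(0.0228), np.float64(0.008), np.float64(-0.122), -1],[np.float64(0.0232), np.float64(0.0259), np.float64(0.008), np.float64(-0.122), -1],[np.float64(0.0199), np.float64(0.0285), np.float64(0.008), np.float64(-0.122), -1],[np.float64(0.0163), np.float64(0.0307), np.float64(0.008), np.float64(-0.122), -1],[np.float64(-0.02), np.float64(0.0), np.float64(0.0232), np.float64(-0.0), -1],[np.float64(-0.02), np.float64(0.0), np.float64(0.0232), np.float64(-0.0), -1],
```

Call:
step_arm(
  deltas=[
    [0.0176,-0.032,-0.0005,-0.041,-1],
    [0.019,-0.031,-0.0005,-0.041,-1],
    [0.02,-0.03,-0.0005,-0.041,-1],
    [0.0215,-0.0295,-0.0005,-0.041,-1],
    [0.0225,-0.0285,-0.0005,-0.041,-1],
    [0.024,-0.0275,-0.0005,-0.041,-1],
  ],
)

```text
t: 7.7
position: [470.5, 80.8, 170.1]
ee_rot: [0.0, 0.969, 0.247, 0.001]
ft_force: [0.4, -0.1, -0.6]
grip_width: 8.9
gripper_force: 40.0
```

Call:
step_arm(
  deltas=[
    [0.029,0.0195,0.008,-0.122,-1],
    [0.026,0.023,0.008,-0.122,-1],
    [0.023,0.026,0.008,-0.122,-1],
    [0.02,0.0285,0.008,-0.122,-1],
    [0.0165,0.031,0.008,-0.122,-1],
    [-0.012,0,0.015,0,-1],
    [-0.012,0,0.015,0,-1],
    [-0.012,0,0.013,0,-1],
    [0,0,0,0,-1],
  ],
)

```text
t: 8.6
position: [625.8, 28.7, 83.9]
ee_rot: [-0.001, 0.851, 0.525, -0.002]
ft_force: [-1.0, 0.4, -0.8]
grip_width: 9.1
gripper_force: 40.0
```

```bash
cat >> h.py <<'E'
def rel(phi=None):
    s,p,R,y=tool(); d=p[:2]-AX; a=np.degrees(np.arctan2(d[1],d[0]))
    rr=np.array([np.cos(y),np.sin(y)]); tt=np.array([-rr[1],rr[0]])
    F=s["ft_force"]; T=s["torque"][2]+(d[0]*F[1]-d[1]*F[0])/1e3
    print("t %.2f z %.2f yaw %.2f pos_ang %.2f r %.1f lat %.2f | Frad %.1f Ftan %.1f Fz %.1f Tz %.3f torque about column %.3f grip %.1f"%(s["t"],p[2],np.degrees(y),a,d@rr,d@tt,F[:2]@rr,F[:2]@tt,F[2],s["torque"][2],T,s["grip_width"]), s["torque"].round(2), "tilt",(R[2,:2]*1000).round(1))
E
python3 - <<'E'
from h import *
rel()
f=cams.grab_frame("side"); i=f["img"][80:240,170:370]; cv2.imwrite("pics/s3.png",cv2.resize(i,(800,640)[:2],interpolation=cv2.INTER_CUBIC)[:600])
s,p,R,y=tool()
print(finder.find_in("bar","side"),finder.find_in("collar_mid","side"))
print(proj(f,[[*AX,85],p-[77*np.cos(y),77*np.sin(y),-1]]))
E
```

```text
t 8.60 z 83.85 yaw 63.38 pos_ang 63.71 r 136.1 lat 0.78 | Frad -0.1 Ftan 1.1 Fz -0.8 Tz -0.055 torque about column 0.088 grip 9.1 [-0.01 -0.07 -0.06] tilt [-2.6 -4.6]
[{'location': [295.0, 176.8], 'confidence': 0.2}] [{'location': [265.4, 188.0], 'confidence': 0.77}]
[[264.52082174 183.37420659]
 [246.40563063 190.18487856]]
```

View pics/s3.png

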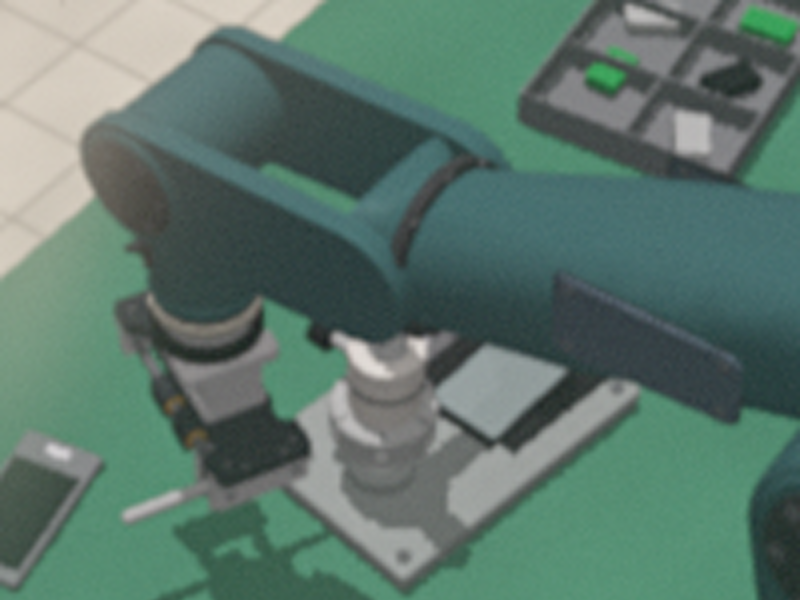

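The side view shows the forearm passing well above the column. The bar is level and outside the collar, with its outer end at (125,517). I make a small correction and push in gently.

Call:
step_arm(
  deltas=[
    [-0.004,0.0008,0.0004,-0.005,-1],
    [-0.005,0,0,0,-1],
    [-0.005,0,0,0,-1],
    [-0.004,0,0,0,-1],
    [-0.003,0,0,0,-1],
    [0,0,0,0,-1],
  ],
)

```text
t: 9.35
position: [618.7, 9.3, 86.1]
ee_rot: [0.0, 0.85, 0.527, -0.0]
ft_force: [0.0, -1.2, -0.5]
grip_width: 8.9
gripper_force: 40.0
```

```bash
python3 -c "
from h import *
rel()"
```

```text
t 9.35 z 86.13 yaw 63.66 pos_ang 62.61 r 115.6 lat -2.13 | Frad -1.1 Ftan -0.6 Fz -0.5 Tz -0.043 torque about column -0.112 grip 8.9 [-0.01 -0.04 -0.04] tilt [-0.1  0.1]
```

Call:
step_arm(
  deltas=[
    [0,0,0,0,-1],
    [0,0,0,0,-1],
    [0,0,0,0,-1],
  ],
)

```text
t: 9.65
position: [618.9, 10.0, 86.0]
ee_rot: [-0.0, 0.849, 0.528, -0.0]
ft_force: [0.5, -0.3, -1.4]
grip_width: 8.7
gripper_force: 40.0
```

```bash
python3 -c "
from h import *
rel()
for i in range(3):
  cams.grab_frame('top'); rel()"
```

```text
t 9.65 z 86.02 yaw 63.71 pos_ang 62.65 r 116.3 lat -2.15 | Frad -0.1 Ftan -0.6 Fz -1.4 Tz -0.014 torque about column -0.087 grip 8.7 [ 0.   -0.09 -0.01] tilt [-0. -0.]
t 9.70 z 86.02 yaw 63.71 pos_ang 62.65 r 116.3 lat -2.16 | Frad -0.3 Ftan 0.2 Fz -0.9 Tz -0.017 torque about column 0.005 grip 9.1 [-0.05 -0.04 -0.02] tilt [-0.1 -0. ]
t 9.75 z 86.02 yaw 63.71 pos_ang 62.65 r 116.3 lat -2.14 | Frad -0.4 Ftan -0.8 Fz -1.5 Tz 0.047 torque about column -0.046 grip 8.7 [-0.05 -0.01  0.05] tilt [-0. -0.]
t 9.80 z 86.01 yaw 63.71 pos_ang 62.65 r 116.2 lat -2.15 | Frad 0.2 Ftan 0.4 Fz -1.8 Tz 0.018 torque about column 0.059 grip 8.8 [-0.02 -0.07  0.02] tilt [-0.1 -0.1]
```

Call:
step_arm(
  deltas=[
    [0.006,-0.002,0.0024,0,-1],
    [0,0,0,0,-1],
    [0,0,0,0,-1],
    [0,0,0,0,-1],
  ],
)

```text
t: 10.2
position: [619.8, 16.2, 83.6]
ee_rot: [0.0, 0.849, 0.528, -0.0]
ft_force: [0.2, 0.6, -1.3]
grip_width: 8.9
gripper_force: 40.0
```

```bash
python3 -c "
from h import *
rel()"
```

```text
t 10.20 z 83.61 yaw 63.71 pos_ang 63.65 r 122.2 lat -0.14 | Frad 0.7 Ftan 0.1 Fz -1.3 Tz 0.028 torque about column 0.046 grip 8.9 [0.02 0.01 0.03] tilt [-0.2  0. ]
```

Commands track well once the arm has settled. Inserting now.

Call:
step_arm(
  deltas=[
    [-0.004,0,0,0,-1],
    [-0.004,0,0,0,-1],
    [-0.004,0,0,0,-1],
    [0,0,0,0,-1],
    [0,0,0,0,-1],
  ],
)

```text
t: 10.7
position: [614.4, 5.1, 83.7]
ee_rot: [0.0, 0.85, 0.528, 0.0]
ft_force: [1.3, 0.1, -1.2]
grip_width: 8.7
gripper_force: 40.0
```

```bash
python3 -c "
from h import *
rel()"
```

```text
t 10.70 z 83.73 yaw 63.67 pos_ang 63.59 r 109.9 lat -0.17 | Frad 0.7 Ftan -1.1 Fz -1.2 Tz 0.032 torque about column -0.092 grip 8.7 [-0.04 -0.02  0.03] tilt [0.1 0.1]
```

It is in the hole with no resistance, so I continue towards the bottom.

Call:
step_arm(
  deltas=[
    [-0.005,0,0,0,-1],
    [-0.005,0,0,0,-1],
    [-0.003,0,0,0,-1],
    [0,0,0,0,-1],
    [0,0,0,0,-1],
  ],
)

```text
t: 11.2
position: [608.7, -6.5, 83.7]
ee_rot: [0.0, 0.849, 0.528, 0.0]
ft_force: [0.9, -1.7, -1.6]
grip_width: 9.0
gripper_force: 40.0
```

```bash
python3 -c "
from h import *
rel()"
```

```text
t 11.20 z 83.75 yaw 63.69 pos_ang 63.52 r 97.0 lat -0.28 | Frad -1.1 Ftan -1.6 Fz -1.6 Tz -0.015 torque about column -0.171 grip 9.0 [-0.07 -0.06 -0.02] tilt [-0.1  0.3]
```

Call:
step_arm(
  deltas=[
    [-0.0001,-0.005,-0.0001,-0.052,-1],
    [-0.0005,-0.0102,-0.0001,-0.105,-1],
    [-0.0005,-0.0102,-0.0001,-0.105,-1],
    [-0.0005,-0.0102,-0.0001,-0.105,-1],
    [-0.0005,-0.0102,-0.0001,-0.105,-1],
    [0,0,0,0,-1],
    [0,0,0,0,-1],
  ],
)

```text
t: 11.9
position: [566.0, 4.4, 85.0]
ee_rot: [0.001, 0.703, 0.711, 0.002]
ft_force: [4.7, 1.5, -1.7]
grip_width: 8.3
gripper_force: 40.4
```

```bash
python3 -c "
from h import *
rel()"
```

```text
t 11.90 z 84.99 yaw 90.66 pos_ang 89.69 r 97.7 lat -1.64 | Frad 1.5 Ftan -4.8 Fz -1.7 Tz 0.257 torque about column -0.205 grip 8.3 [ 0.3  -0.92  0.26] tilt [0.7 4. ]
```

Torque about the column reads 0.2 N m, which is the free-turning value given. I carry on.

Call:
step_arm(
  deltas=[
    [-0.0005,-0.0102,0.0004,-0.105,-1],
    [-0.0005,-0.0102,0,-0.105,-1],
    [-0.0005,-0.0102,-0.0001,-0.105,-1],
    [-0.0005,-0.0102,-0.0001,-0.105,-1],
    [-0.0005,-0.0102,-0.0001,-0.105,-1],
    [-0.0005,-0.0102,-0.0001,-0.105,-1],
    [0,0,0,0,-1],
  ],
)

```text
t: 12.6
position: [507.3, -14.0, 84.5]
ee_rot: [-0.0, 0.448, 0.894, 0.001]
ft_force: [3.4, 4.5, -0.2]
grip_width: 8.8
gripper_force: 40.4
```

```bash
python3 -c "
from h import *
rel()"
```

```text
t 12.60 z 84.49 yaw 126.78 pos_ang 126.30 r 98.4 lat -0.81 | Frad 1.6 Ftan -5.4 Fz -0.2 Tz 0.236 torque about column -0.295 grip 8.8 [ 0.82 -0.59  0.24] tilt [2.1 2.2]
```

Call:
step_arm(
  deltas=[
    [-0.001,-0.0102,-0.0001,-0.105,-1],
    [-0.001,-0.0102,-0.0001,-0.105,-1],
    [-0.0005,-0.0102,-0.0001,-0.105,-1],
    [-0.0005,-0.0102,-0.0001,-0.105,-1],
    [0,0,0,0,-1],
    [0,0,0,0,-1],
  ],
)

```text
t: 13.2
position: [479.6, -44.5, 84.0]
ee_rot: [-0.003, 0.253, 0.968, 0.002]
ft_force: [-1.9, 5.5, 0.5]
grip_width: 8.7
gripper_force: 40.4
```

```bash
python3 -c "
from h import *
rel()
cams.grab_frame('top'); rel()"
```

```text
t 13.20 z 84.00 yaw 150.72 pos_ang 150.38 r 98.8 lat -0.59 | Frad 4.4 Ftan -3.8 Fz 0.5 Tz 0.203 torque about column -0.174 grip 8.7 [ 1.1  -0.03  0.2 ] tilt [6.2 1.8]
t 13.25 z 84.00 yaw 150.73 pos_ang 150.36 r 98.7 lat -0.64 | Frad 4.0 Ftan -4.8 Fz 0.2 Tz 0.224 torque about column -0.248 grip 8.8 [1.13 0.02 0.22] tilt [6.2 1.7]
```

Call:
step_arm(
  deltas=[
    [0.0025,0,-0.0006,0,-1],
    [-0.0003,-0.0102,-0.0001,-0.105,-1],
    [-0.0002,-0.005,-0.0001,-0.052,-1],
    [0,0,0,0,-1],
  ],
)

```text
t: 13.65
position: [472.2, -58.3, 85.2]
ee_rot: [-0.001, 0.176, 0.984, 0.001]
ft_force: [2.0, 5.3, -1.1]
grip_width: 8.5
gripper_force: 40.5
```

```bash
sed -i 's/^AX=.*/AX=np.array([563.,-92.5])/' h.py; python3 -c "
from h import *
rel()
cams.grab_frame('top'); rel()"
```

```text
t 13.65 z 85.24 yaw 159.77 pos_ang 159.34 r 97.0 lat -0.73 | Frad -0.0 Ftan -5.7 Fz -1.1 Tz 0.250 torque about column -0.303 grip 8.5 [ 0.91 -0.42  0.25] tilt [1.7 1.6]
t 13.70 z 85.20 yaw 159.74 pos_ang 159.27 r 97.0 lat -0.79 | Frad 0.2 Ftan -4.7 Fz -1.1 Tz 0.319 torque about column -0.141 grip 8.9 [ 0.95 -0.39  0.32] tilt [1.7 1.5]
```

Still free at 96°. I go on in two halves to about 120°.

Call:
step_arm(
  deltas=[
    [-0.0002,-0.0075,-0.0001,-0.078,-1],
    [-0.0002,-0.0075,-0.0001,-0.078,-1],
    [0,0,0,0,-1],
  ],
)

```text
t: 14.0
position: [467.7, -72.9, 85.2]
ee_rot: [-0.001, 0.099, 0.995, 0.001]
ft_force: [1.3, 6.0, -0.8]
grip_width: 8.7
gripper_force: 40.5
```

```bash
python3 -c "
from h import *
rel()
cams.grab_frame('top'); rel()"
```

```text
t 14.00 z 85.24 yaw 168.69 pos_ang 168.35 r 97.3 lat -0.57 | Frad -0.1 Ftan -6.1 Fz -0.8 Tz 0.239 torque about column -0.358 grip 8.7 [ 0.94 -0.25  0.24] tilt [2.1 1.3]
t 14.05 z 85.27 yaw 168.64 pos_ang 168.26 r 97.2 lat -0.65 | Frad 1.1 Ftan -4.5 Fz -0.6 Tz 0.264 torque about column -0.169 grip 8.6 [ 0.94 -0.21  0.26] tilt [1.8 1.2]
```

Call:
step_arm(
  deltas=[
    [-0.0002,-0.0075,-0.0001,-0.078,-1],
    [-0.0002,-0.0075,-0.0001,-0.078,-1],
    [0,0,0,0,-1],
  ],
)

```text
t: 14.35
position: [465.5, -87.8, 85.3]
ee_rot: [-0.001, 0.021, 1.0, 0.001]
ft_force: [-1.7, 4.9, -0.4]
grip_width: 8.7
gripper_force: 40.5
```

```bash
python3 -c "
from h import *
rel()
cams.grab_frame('top'); rel()"
```

```text
t 14.35 z 85.31 yaw 177.61 pos_ang 177.25 r 97.6 lat -0.61 | Frad 1.9 Ftan -4.9 Fz -0.4 Tz 0.249 torque about column -0.225 grip 8.7 [ 1.   -0.1   0.25] tilt [2.4 1.1]
t 14.40 z 85.33 yaw 177.57 pos_ang 177.15 r 97.5 lat -0.71 | Frad 0.5 Ftan -4.8 Fz -0.3 Tz 0.306 torque about column -0.157 grip 8.9 [ 0.93 -0.03  0.31] tilt [2.2 1.1]
```

Call:
step_arm(
  deltas=[
    [-0.0002,-0.0065,-0.0001,-0.068,-1],
    [-0.0002,-0.0065,-0.0001,-0.068,-1],
    [0,0,0,0,-1],
  ],
)

```text
t: 14.7
position: [465.5, -100.8, 85.4]
ee_rot: [-0.002, -0.047, 0.999, 0.001]
ft_force: [-2.5, 5.5, -0.8]
grip_width: 8.9
gripper_force: 40.5
```

```bash
python3 -c "
from h import *
rel()
cams.grab_frame('top'); rel()"
```

```text
t 14.70 z 85.37 yaw -174.59 pos_ang -175.12 r 97.8 lat -0.91 | Frad 2.0 Ftan -5.7 Fz -0.8 Tz 0.239 torque about column -0.317 grip 8.9 [0.94 0.25 0.24] tilt [3.1 1.3]
t 14.75 z 85.39 yaw -174.65 pos_ang -175.19 r 97.8 lat -0.92 | Frad 1.4 Ftan -4.5 Fz -0.4 Tz 0.289 torque about column -0.148 grip 8.9 [0.92 0.2  0.29] tilt [2.9 1.2]
```

Call:
step_arm(
  deltas=[
    [-0.0002,-0.0065,-0.0001,-0.068,-1],
    [-0.0002,-0.0065,-0.0001,-0.068,-1],
    [0,0,0,0,-1],
  ],
)

```text
t: 15.05
position: [467.2, -113.8, 85.4]
ee_rot: [-0.002, -0.115, 0.993, 0.001]
ft_force: [-3.6, 5.1, -0.6]
grip_width: 8.9
gripper_force: 40.5
```

```bash
python3 -c "
from h import *
rel()
cams.grab_frame('top'); rel()"
```

```text
t 15.05 z 85.39 yaw -166.83 pos_ang -167.48 r 98.1 lat -1.12 | Frad 2.3 Ftan -5.8 Fz -0.6 Tz 0.232 torque about column -0.335 grip 8.9 [0.88 0.41 0.23] tilt [4.1 1.8]
t 15.10 z 85.42 yaw -166.88 pos_ang -167.60 r 98.1 lat -1.23 | Frad 2.7 Ftan -4.7 Fz -0.9 Tz 0.249 torque about column -0.211 grip 9.0 [0.87 0.46 0.25] tilt [3.9 1.8]
```

Call:
step_arm(
  deltas=[
    [-0.0001,0.006,0,0.06,-1],
    [0,0,0,0,-1],
    [0,0,0,0,-1],
  ],
)

```text
t: 15.4
position: [466.6, -108.3, 85.8]
ee_rot: [-0.001, -0.086, 0.996, -0.0]
ft_force: [-3.3, 2.2, -1.2]
grip_width: 8.6
gripper_force: 40.1
```

```bash
python3 -c "
from h import *
rel()
cams.grab_frame('top'); rel()"
```

```text
t 15.40 z 85.84 yaw -170.12 pos_ang -170.66 r 97.7 lat -0.93 | Frad 2.9 Ftan -2.7 Fz -1.2 Tz 0.165 torque about column -0.098 grip 8.6 [0.49 0.39 0.16] tilt [ 2.2 -0.4]
t 15.45 z 85.86 yaw -170.11 pos_ang -170.65 r 97.6 lat -0.92 | Frad 2.6 Ftan -2.7 Fz -1.0 Tz 0.091 torque about column -0.168 grip 8.5 [0.53 0.45 0.09] tilt [ 2.1 -0.2]
```

Call:
step_arm(
  deltas=[
    [0.004,0.001,0,0.03,-1],
    [0.004,0,0,0,-1],
    [0.004,0,0,0,-1],
    [0,0,0,0,-1],
    [0,0,0,0,-1],
  ],
)

```text
t: 15.95
position: [454.5, -109.4, 86.1]
ee_rot: [-0.001, -0.071, 0.997, -0.0]
ft_force: [-2.1, 1.1, -0.3]
grip_width: 8.8
gripper_force: 40.2
```

```bash
python3 -c "
from h import *
rel()
cams.grab_frame('top'); rel()"
```

```text
t 15.95 z 86.07 yaw -171.82 pos_ang -171.14 r 109.8 lat 1.31 | Frad 2.0 Ftan -1.4 Fz -0.3 Tz 0.204 torque about column 0.044 grip 8.8 [0.53 0.25 0.2 ] tilt [ 1.7 -0.3]
t 16.00 z 86.03 yaw -171.81 pos_ang -171.15 r 109.6 lat 1.27 | Frad 1.8 Ftan -2.4 Fz 0.2 Tz 0.166 torque about column -0.103 grip 8.7 [0.54 0.21 0.17] tilt [ 1.5 -0.2]
```

Call:
step_arm(
  deltas=[
    [0.005,0,0,0,-1],
    [0.01,0,0,0,-1],
    [0.02,0,-0.01,0,-1],
    [0.02,0,-0.03,0,-1],
    [0.01,0,-0.035,0,-1],
    [0,0,0,0,-1],
  ],
)

```text
t: 16.6
position: [392.6, -120.6, 166.6]
ee_rot: [0.005, -0.071, 0.997, -0.004]
ft_force: [0.8, -0.6, -0.2]
grip_width: 8.9
gripper_force: 40.0
```

Run:
```python
from h import *
rel(); s,p,R,y=tool(); y%=2*np.pi; print(s["joint_pos"].round(2))
for r in plan([[p[0]-5,p[1],165,1.4],[421,-121,165,.2]],p,y,45,.145): print([float(v) for v in r],end=",")
```

```text
t 16.60 z 166.61 yaw -171.90 pos_ang -170.63 r 172.7 lat 3.84 | Frad -0.7 Ftan 0.7 Fz -0.2 Tz 0.004 torque about column 0.128 grip 8.9 [ 0.02 -0.18  0.  ] tilt [-9.  -7.9]
[-0.43 -0.22  1.77 -0.    1.58 -2.15]
[0.0004, 0.0001, 0.0001, 0.145, -1.0],[0.0004, -0.0, 0.0001, 0.145, -1.0],[0.0004, -0.0001, 0.0001, 0.145, -1.0],[0.0004, -0.0001, 0.0001, 0.145, -1.0],[0.0003, -0.0002, 0.0001, 0.145, -1.0],[0.0003, -0.0002, 0.0001, 0.145, -1.0],[0.0003, -0.0003, 0.0001, 0.145, -1.0],[0.0002, -0.0003, 0.0001, 0.145, -1.0],[0.0002, -0.0003, 0.0001, 0.145, -1.0],[0.0002, -0.0004, 0.0001, 0.145, -1.0],[0.0001, -0.0004, 0.0001, 0.145, -1.0],[0.0, -0.0004, 0.0001, 0.145, -1.0],[-0.0, -0.0004, 0.0001, 0.145, -1.0],[0.0006, 0.0037, -0.0, 0.133, -1.0],[0.0011, 0.0036, -0.0, 0.133, -1.0],[0.0015, 0.0034, -0.0, 0.133, -1.0],[0.002, 0.0031, -0.0, 0.133, -1.0],[0.0024, 0.0029, -0.0, 0.133, -1.0],[0.0027, 0.0025, -0.0, 0.133, -1.0],[0.003, 0.0021, -0.0, 0.133, -1.0],[0.0033, 0.0017, -0.0, 0.133, -1.0],[0.0035, 0.0013, -0.0, 0.133, -1.0],
```

Call:
step_arm(
  deltas=[
    [0,0,0,0.145,-1],
    [0,0,0,0.145,-1],
    [0,0,0,0.145,-1],
    [0,0,0,0.145,-1],
    [0,0,0,0.145,-1],
    [0,0,0,0.145,-1],
    [0,0,0,0.145,-1],
    [0,0,0,0.145,-1],
    [0,0,0,0.145,-1],
    [0,0,0,0.145,-1],
  ],
)

```text
t: 17.6
position: [390.7, -118.8, 160.1]
ee_rot: [-0.0, 0.611, 0.792, -0.001]
ft_force: [0.2, 0.4, -0.9]
grip_width: 8.7
gripper_force: 40.0
```

Call:
step_arm(
  deltas=[
    [0,0,0,0.145,-1],
    [0,0,0,0.145,-1],
    [0,0,0,0.145,-1],
    [0,0,0,0.145,-1],
    [0,0,0,0.145,-1],
    [0,0,0,0.145,-1],
    [0,0,0,0.145,-1],
    [0,0,0,0.145,-1],
    [0,0,0,0.145,-1],
    [0,0,0,0.145,-1],
  ],
)

```text
t: 18.6
position: [390.7, -118.8, 160.0]
ee_rot: [0.0, 0.982, 0.188, -0.001]
ft_force: [-0.3, 0.4, -2.1]
grip_width: 8.6
gripper_force: 40.0
```

Call:
step_arm(
  deltas=[
    [0.013,0.006,0,0.145,-1],
    [0.015,0.006,0,0,-1],
    [0,0,0,0,-1],
    [0,0,0,0,-1],
  ],
)

```text
t: 19.0
position: [420.8, -121.5, 160.2]
ee_rot: [-0.0, 0.993, 0.12, -0.001]
ft_force: [-0.8, -0.5, -1.6]
grip_width: 8.9
gripper_force: 40.0
```

Run:
```python
from h import *
s,p,R,y=tool(); print(s["t"],p,y); rel()
f=cams.grab_frame("wrist"); cv2.imwrite("pics/w4c.png",cv2.resize(f["img"][0:90,180:340],(800,450),interpolation=cv2.INTER_CUBIC))
np.savez("w4.npz",img=f["img"],E=f["extrinsics"],K=[f["fx"],f["fy"],f["cx"],f["cy"]])
r=finder.outline_of("bar","wrist")
if r:
  m=np.argwhere(r[0]["region"]); print("bar tip row",m[:,0].min(), "cols",[ (int(q),m[m[:,0]==q][:,1].mean()) for q in (110,120,130,150,170,190,205)])
g=p-1.2*R[:,2]
for d in(0,20,60,73,75,77): print(d,proj(f,g+d*R[:,0]))
```

```text
19.0 [ 420.76652101 -121.46305245  160.23838432] 0.2398068696812441
t 19.00 z 160.24 yaw 13.74 pos_ang -168.49 r -145.0 lat 5.65 | Frad -0.9 Ftan -0.3 Fz -1.6 Tz 0.046 torque about column 0.092 grip 8.9 [ 0.04 -0.04  0.05] tilt [-1.8 -0.4]
bar tip row 104 cols [(110, np.float64(259.0)), (120, np.float64(259.0)), (130, np.float64(259.0)), (150, np.float64(259.0)), (170, np.float64(259.0)), (190, np.float64(259.5)), (205, np.float64(259.5))]
0 [260.67230788 235.84281724]
20 [260.75674384 202.5819819 ]
60 [260.9405685  130.17015388]
73 [261.0050757  104.75961336]
75 [261.01522454 100.76180297]
77 [261.02543483  96.73978623]
```

View pics/w4c.png

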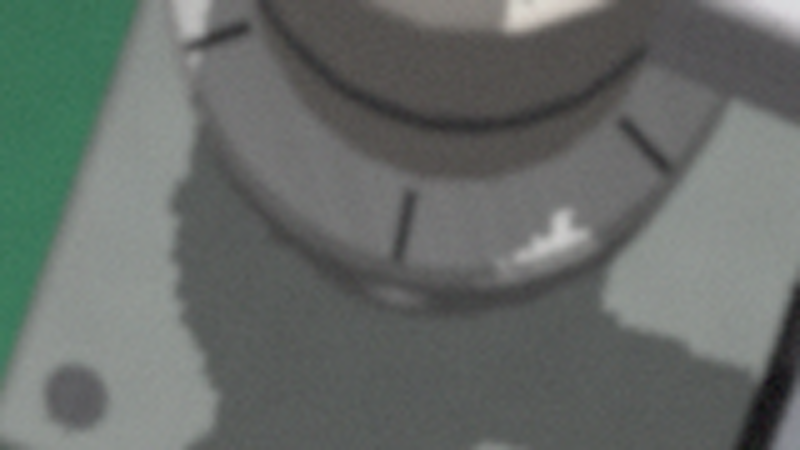

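The crop shows three lines: (411,192)-(399,258), (622,120)-(668,170) and (250,27)-(188,47), with the rim bottom near (440,278).

Run:
```python
from h import *
from scipy.optimize import least_squares
d=np.load("w4.npz"); K=d["K"]; f=dict(fx=K[0],fy=K[1],cx=K[2],cy=K[3],extrinsics=d["E"])
W=lambda P:np.array([atz(f,((p[0]+.5)/5-.5+180,(p[1]+.5)/5-.5),101.5)[:2] for p in P])
ls=[W([(411,192),(399,258)]),W([(622,120),(668,170)]),W([(250,27),(188,47)])]
rim=W([(230,160),(290,220),(360,262),(440,278),(530,265),(610,220),(680,160),(725,100)])
def res(x):
    c=x[:2];q=x[2];o=[]
    for l,k in zip(ls,(np.pi,np.pi*4/3,np.pi*2/3)):
        o+=list((l-c)@np.array([-np.sin(q+k),np.cos(q+k)]))
    return np.r_[np.array(o)*1.5,np.hypot(*(rim-c).T)-x[3]]
s=least_squares(res,[562,-95,0,40]); print(s.x[:2],"q deg",np.degrees(s.x[2]),"r",s.x[3],s.fun.round(1))
for l in ls: print(np.hypot(*(l-s.x[:2]).T))
```

```text
[565.45310573 -93.12981872] q deg 1.603486699498353 r 39.4534812736082 [ 0.2  0.4  0.1 -0.3  0.1 -0.3 -0.   0.   0.4  0.3 -0.  -0.9 -0.3  0.5]
[29.53956919 37.98359335]
[29.86111971 38.74483895]
[28.86986516 37.48493982]
```

```bash
sed -i 's/^AX=.*/AX=np.array([565.5,-93.2])/' h.py
python3 - <<'E'
from h import *
for r in plan([[470,80,160,.5],hole(61.6,175,130),hole(61.6,128,85.5)]): print([float(v) for v in r],end=",")
E
```

```text
[0.016, -0.0306, 0.0001, -0.043, -1.0],[0.0173, -0.0299, 0.0001, -0.043, -1.0],[0.0186, -0.0291, 0.0001, -0.043, -1.0],[0.0198, -0.0283, 0.0001, -0.043, -1.0],[0.021, -0.0274, 0.0001, -0.043, -1.0],[0.0222, -0.0265, 0.0001, -0.043, -1.0],[0.0295, 0.0205, 0.006, -0.115, -1.0],[0.027, 0.0238, 0.006, -0.115, -1.0],[0.0241, 0.0267, 0.006, -0.115, -1.0],[0.0208, 0.0293, 0.006, -0.115, -1.0],[0.0173, 0.0315, 0.006, -0.115, -1.0],[-0.0235, 0.0, 0.0222, -0.0, -1.0],[-0.0235, 0.0, 0.0222, -0.0, -1.0],
```

Call:
step_arm(
  deltas=[
    [0.016,-0.0305,0,-0.043,-1],
    [0.0175,-0.03,0,-0.043,-1],
    [0.0185,-0.029,0,-0.043,-1],
    [0.02,-0.028,0,-0.043,-1],
    [0.021,-0.0275,0,-0.043,-1],
    [0.022,-0.0265,0,-0.043,-1],
  ],
)

```text
t: 19.7
position: [471.0, 80.7, 161.3]
ee_rot: [0.0, 0.969, 0.247, 0.0]
ft_force: [-0.1, 0.4, -1.1]
grip_width: 8.9
gripper_force: 40.0
```

Call:
step_arm(
  deltas=[
    [0.0295,0.0205,0.006,-0.115,-1],
    [0.027,0.024,0.006,-0.115,-1],
    [0.024,0.0265,0.006,-0.115,-1],
    [0.021,0.0295,0.006,-0.115,-1],
    [0.0175,0.0315,0.006,-0.115,-1],
    [-0.02,0,0.022,0,-1],
    [-0.02,0,0.022,0,-1],
    [0,0,0,0,-1],
    [0,0,0,0,-1],
    [0,0,0,0,-1],
  ],
)

```text
t: 20.7
position: [632.3, 25.5, 89.4]
ee_rot: [0.001, 0.859, 0.511, 0.002]
ft_force: [1.0, -0.4, -1.2]
grip_width: 9.2
gripper_force: 40.0
```

```bash
python3 -c "
from h import *
rel()"
```

```text
t 20.70 z 89.36 yaw 61.49 pos_ang 60.62 r 136.1 lat -2.06 | Frad 0.1 Ftan -1.0 Fz -1.2 Tz 0.016 torque about column -0.125 grip 9.2 [-0.03 -0.07  0.02] tilt [2.  3.2]
```

Correct z by -3.8 mm and lateral by +2 mm, then settle.

Call:
step_arm(
  deltas=[
    [-0.009,-0.002,0.0036,-0.002,-1],
    [0,0,0,0,-1],
    [0,0,0,0,-1],
    [0,0,0,0,-1],
  ],
)

```text
t: 21.1
position: [625.3, 18.0, 84.0]
ee_rot: [0.0, 0.859, 0.512, 0.0]
ft_force: [0.2, -0.0, -0.7]
grip_width: 8.5
gripper_force: 40.0
```

```bash
python3 -c "
from h import *
rel()"
```

```text
t 21.10 z 84.01 yaw 61.59 pos_ang 61.76 r 126.3 lat 0.37 | Frad 0.1 Ftan -0.2 Fz -0.7 Tz 0.072 torque about column 0.047 grip 8.5 [0.02 0.   0.07] tilt [0.4 0.7]
```

Call:
step_arm(
  deltas=[
    [-0.004,0.0004,-0.0015,0,-1],
    [-0.003,0,0,0,-1],
    [-0.004,0,0,0,-1],
    [-0.004,0,0,0,-1],
    [-0.003,0,0,0,-1],
    [0,0,0,0,-1],
    [0,0,0,0,-1],
  ],
)

```text
t: 21.8
position: [616.8, 1.7, 85.1]
ee_rot: [0.0, 0.859, 0.512, 0.0]
ft_force: [0.6, -0.4, -1.2]
grip_width: 8.8
gripper_force: 40.0
```

```bash
python3 -c "
from h import *
rel()"
```

```text
t 21.80 z 85.12 yaw 61.57 pos_ang 61.59 r 107.9 lat 0.04 | Frad -0.0 Ftan -0.7 Fz -1.2 Tz -0.019 torque about column -0.093 grip 8.8 [-0.12 -0.07 -0.02] tilt [-0.   0.1]
```

Call:
step_arm(
  deltas=[
    [-0.005,0,-0.0004,0,-1],
    [-0.004,0,0,0,-1],
    [-0.004,0,0,0,-1],
    [0,0,0,0,-1],
    [0,0,0,0,-1],
  ],
)

```text
t: 22.3
position: [610.7, -10.0, 85.5]
ee_rot: [0.0, 0.859, 0.512, -0.0]
ft_force: [0.8, -1.0, -1.6]
grip_width: 8.8
gripper_force: 40.0
```

```bash
python3 -c "
from h import *
rel()"
```

```text
t 22.30 z 85.54 yaw 61.56 pos_ang 61.51 r 94.7 lat -0.09 | Frad -0.5 Ftan -1.2 Fz -1.6 Tz 0.041 torque about column -0.069 grip 8.8 [-0.13 -0.06  0.04] tilt [-0.2  0.4]
```

Add to h.py:
```python
def tq(n=4):
    T=[]
    for i in range(n):
        s,p,R,y=tool(); d=p[:2]-AX; F=s["ft_force"]; T.append(s["torque"][2]+(d[0]*F[1]-d[1]*F[0])/1e3)
        if i<n-1: cams.grab_frame('top')
    rel(); print("mean T",round(float(np.mean(T)),3))
```

```text
(no output)
```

Call:
step_arm(
  deltas=[
    [-0.0002,-0.0066,0,-0.07,-1],
    [-0.0002,-0.0066,-0.0001,-0.07,-1],
    [-0.0002,-0.0066,0,-0.07,-1],
    [-0.0002,-0.0066,-0.0001,-0.07,-1],
    [0,0,0,0,-1],
  ],
)

```text
t: 22.8
position: [587.1, -0.6, 86.3]
ee_rot: [0.002, 0.779, 0.627, 0.001]
ft_force: [3.8, -1.5, -1.0]
grip_width: 8.7
gripper_force: 40.2
```

```bash
python3 -c "
from h import *
tq(3)"
```

```text
t 22.90 z 86.19 yaw 77.55 pos_ang 76.83 r 95.1 lat -1.20 | Frad -0.2 Ftan -4.8 Fz -1.3 Tz 0.187 torque about column -0.269 grip 8.8 [-0.33 -0.76  0.19] tilt [-0.1  2.8]
mean T -0.219
```

Call:
step_arm(
  deltas=[
    [-0.0002,-0.0066,0.0003,-0.07,-1],
    [-0.0002,-0.0066,0,-0.07,-1],
    [0,0,0,0,-1],
  ],
)

```text
t: 23.2
position: [573.7, 1.6, 85.9]
ee_rot: [0.001, 0.734, 0.679, 0.001]
ft_force: [2.7, -1.6, -1.1]
grip_width: 8.9
gripper_force: 40.2
```

```bash
python3 -c "
from h import *
tq(3)"
```

```text
t 23.30 z 85.76 yaw 85.53 pos_ang 85.01 r 95.2 lat -0.86 | Frad -0.9 Ftan -3.5 Fz -0.5 Tz 0.220 torque about column -0.115 grip 8.7 [-0.19 -0.75  0.22] tilt [-0.   1.5]
mean T -0.125
```

Call:
step_arm(
  deltas=[
    [-0.0002,-0.0066,-0.0001,-0.07,-1],
    [0,0,0,0,-1],
    [0,0,0,0,-1],
  ],
)

```text
t: 23.6
position: [566.9, 2.0, 85.6]
ee_rot: [0.0, 0.71, 0.704, 0.0]
ft_force: [4.8, -0.9, -1.6]
grip_width: 8.8
gripper_force: 40.2
```

```bash
python3 -c "
from h import *
tq(3)"
```

```text
t 23.70 z 85.61 yaw 89.57 pos_ang 89.17 r 95.2 lat -0.67 | Frad -1.0 Ftan -4.2 Fz -0.5 Tz 0.189 torque about column -0.213 grip 8.6 [-0.22 -0.83  0.19] tilt [-0.   0.6]
mean T -0.205
```

Call:
step_arm(
  deltas=[
    [-0.0002,-0.0066,-0.0001,-0.07,-1],
    [-0.0002,-0.0066,-0.0001,-0.07,-1],
    [0,0,0,0,-1],
  ],
)

```text
t: 24.0
position: [553.4, 1.3, 85.9]
ee_rot: [0.0, 0.659, 0.753, 0.0]
ft_force: [4.8, -0.6, -1.2]
grip_width: 8.8
gripper_force: 40.3
```

```bash
python3 -c "
from h import *
tq(3)"
```

```text
t 24.10 z 85.79 yaw 97.57 pos_ang 97.17 r 95.3 lat -0.65 | Frad -1.2 Ftan -4.4 Fz -0.1 Tz 0.241 torque about column -0.181 grip 8.8 [-0.13 -0.87  0.24] tilt [0.2 0.6]
mean T -0.237
```

Call:
step_arm(
  deltas=[
    [-0.0002,-0.0066,-0.0001,-0.07,-1],
    [0,0,0,0,-1],
    [0,0,0,0,-1],
  ],
)

```text
t: 24.4
position: [547.5, 0.4, 86.0]
ee_rot: [0.0, 0.632, 0.775, 0.001]
ft_force: [5.3, 0.0, -0.5]
grip_width: 9.0
gripper_force: 40.3
```

```bash
python3 -c "
from h import *
tq(3)"
```

```text
t 24.50 z 85.97 yaw 101.57 pos_ang 100.85 r 95.3 lat -1.19 | Frad -0.9 Ftan -5.3 Fz -1.2 Tz 0.201 torque about column -0.307 grip 8.7 [-0.04 -1.1   0.2 ] tilt [0.2 1.5]
mean T -0.27
```

Possibly starting to rise. I keep the steps small.

Call:
step_arm(
  deltas=[
    [-0.0002,-0.0066,-0.0001,-0.07,-1],
    [0,0,0,0,-1],
    [0,0,0,0,-1],
  ],
)

```text
t: 24.8
position: [541.5, -0.9, 86.2]
ee_rot: [0.001, 0.605, 0.796, 0.001]
ft_force: [7.2, 1.3, -1.2]
grip_width: 8.9
gripper_force: 40.4
```

```bash
python3 -c "
from h import *
tq(4)"
```

```text
t 24.95 z 86.19 yaw 105.58 pos_ang 104.53 r 95.3 lat -1.75 | Frad -1.5 Ftan -5.6 Fz -1.8 Tz 0.219 torque about column -0.319 grip 9.1 [ 0.08 -1.21  0.22] tilt [0.3 2.6]
mean T -0.368
```

Call:
step_arm(
  deltas=[
    [-0.0002,-0.0066,-0.0001,-0.07,-1],
    [0,0,0,0,-1],
    [0,0,0,0,-1],
  ],
)

```text
t: 25.25
position: [535.6, -2.6, 86.4]
ee_rot: [0.001, 0.576, 0.817, 0.002]
ft_force: [7.2, 1.7, -1.7]
grip_width: 8.8
gripper_force: 40.4
```

```bash
python3 -c "
from h import *
tq(4)"
```

```text
t 25.40 z 86.42 yaw 109.60 pos_ang 108.22 r 95.4 lat -2.29 | Frad -1.0 Ftan -7.3 Fz -2.1 Tz 0.264 torque about column -0.434 grip 8.6 [ 0.17 -1.34  0.26] tilt [0.3 3.8]
mean T -0.459
```

Bearing now. I continue towards 0.85 N m.

Call:
step_arm(
  deltas=[
    [-0.0002,-0.0066,0,-0.07,-1],
    [-0.0002,-0.0066,0,-0.07,-1],
    [0,0,0,0,-1],
    [0,0,0,0,-1],
  ],
)

```text
t: 25.8
position: [524.1, -7.2, 86.7]
ee_rot: [0.001, 0.518, 0.855, 0.003]
ft_force: [8.9, 2.6, -2.0]
grip_width: 8.8
gripper_force: 40.4
```

```bash
python3 -c "
from h import *
tq(5)"
```

```text
t 26.00 z 86.63 yaw 117.63 pos_ang 115.66 r 95.4 lat -3.29 | Frad -1.6 Ftan -8.4 Fz -1.3 Tz 0.279 torque about column -0.529 grip 8.7 [ 0.52 -1.6   0.28] tilt [0.3 5.8]
mean T -0.613
```

Call:
step_arm(
  deltas=[
    [-0.0002,-0.0066,0,-0.07,-1],
    [-0.0002,-0.0066,0,-0.07,-1],
    [0,0,0,0,-1],
    [0,0,0,0,-1],
  ],
)

```text
t: 26.4
position: [513.3, -13.2, 86.8]
ee_rot: [0.002, 0.457, 0.89, 0.004]
ft_force: [9.2, 3.7, -1.7]
grip_width: 8.7
gripper_force: 40.3
```

```bash
python3 -c "
from h import *
tq(10)"
```

```text
t 26.85 z 86.73 yaw 125.66 pos_ang 123.10 r 95.4 lat -4.28 | Frad -1.9 Ftan -10.2 Fz -2.2 Tz 0.254 torque about column -0.730 grip 8.4 [ 0.9  -1.79  0.25] tilt [0.3 7.7]
mean T -0.759
```

Call:
step_arm(
  deltas=[
    [-0.0002,-0.0075,0,-0.08,-1],
    [0,0,0,0,-1],
    [0,0,0,0,-1],
  ],
)

```text
t: 27.15
position: [507.5, -17.2, 86.8]
ee_rot: [0.002, 0.421, 0.907, 0.004]
ft_force: [8.7, 5.8, -1.8]
grip_width: 9.3
gripper_force: 40.3
```

```bash
python3 -c "
from h import *
tq(10)"
```

```text
t 27.60 z 86.77 yaw 130.25 pos_ang 127.37 r 95.5 lat -4.81 | Frad -1.2 Ftan -11.0 Fz -2.1 Tz 0.190 torque about column -0.867 grip 8.6 [ 1.09 -1.86  0.19] tilt [0.3 8.6]
mean T -0.85
```

Nipped at 0.85 N m with a push of about 10-11 N. I unload by backing off.

Call:
step_arm(
  deltas=[
    [-0.0002,0.0066,0,0.07,-1],
    [-0.0002,0.0066,0,0.07,-1],
    [-0.0002,0.0066,0,0.07,-1],
    [0,0,0,0,-1],
    [0,0,0,0,-1],
  ],
)

```text
t: 28.1
position: [520.0, -8.2, 85.4]
ee_rot: [-0.002, 0.513, 0.859, -0.0]
ft_force: [0.9, 2.4, -0.3]
grip_width: 9.0
gripper_force: 40.0
```

```bash
python3 -c "
from h import *
tq(4)"
```

```text
t 28.25 z 85.57 yaw 118.31 pos_ang 118.17 r 96.2 lat -0.24 | Frad 0.7 Ftan -0.9 Fz -0.8 Tz 0.094 torque about column 0.004 grip 8.8 [ 0.27 -0.24  0.09] tilt [ 1.8 -1.1]
mean T -0.04
```

Call:
step_arm(
  deltas=[
    [0.004,0,0,0.01,-1],
    [0.004,0,0,0.01,-1],
    [0.004,0,0,0,-1],
    [0,0,0,0,-1],
  ],
)

```text
t: 28.65
position: [514.8, 2.6, 86.0]
ee_rot: [-0.001, 0.521, 0.854, 0.0]
ft_force: [1.3, 1.7, -0.5]
grip_width: 8.8
gripper_force: 40.1
```

```bash
python3 -c "
from h import *
tq(3)"
```

```text
t 28.75 z 85.85 yaw 117.18 pos_ang 117.90 r 108.1 lat 1.36 | Frad 0.8 Ftan -1.8 Fz -0.5 Tz 0.118 torque about column -0.076 grip 8.9 [ 0.28 -0.3   0.12] tilt [ 1.1 -0.4]
mean T -0.08
```

Call:
step_arm(
  deltas=[
    [0.006,0,0,0,-1],
    [0.01,0,0,0,-1],
    [0.02,0,0,0,-1],
    [0.03,0,-0.01,0,-1],
    [0.02,0,-0.04,0,-1],
    [0,0,-0.04,0,-1],
    [0,0,0,0,-1],
  ],
)

```text
t: 29.45
position: [478.5, 79.4, 182.5]
ee_rot: [0.005, 0.521, 0.854, 0.003]
ft_force: [-0.4, -0.2, -0.0]
grip_width: 8.6
gripper_force: 40.0
```

Run:
```python
from h import *
rel(); s,p,R,y=tool(); y%=2*np.pi; print(p,y)
for r in plan([[504,209,175,.25]],p,y,40,.14): print([float(v) for v in r],end=",")
```

```text
t 29.45 z 182.47 yaw 117.24 pos_ang 116.76 r 193.3 lat -1.62 | Frad 0.0 Ftan 0.4 Fz -0.0 Tz 0.038 torque about column 0.124 grip 8.6 [ 0.04 -0.19  0.04] tilt [-5.1 10.3]
[478.45769986  79.41201454 182.46890099] 2.0462106996248206
[0.008, 0.0063, 0.0006, 0.138, -1.0],[0.0088, 0.0052, 0.0006, 0.138, -1.0],[0.0094, 0.0039, 0.0006, 0.138, -1.0],[0.0098, 0.0026, 0.0006, 0.138, -1.0],[0.0101, 0.0012, 0.0006, 0.138, -1.0],[0.0102, -0.0002, 0.0006, 0.138, -1.0],[0.01, -0.0016, 0.0006, 0.138, -1.0],[0.0097, -0.003, 0.0006, 0.138, -1.0],[0.0092, -0.0043, 0.0006, 0.138, -1.0],[0.0085, -0.0055, 0.0006, 0.138, -1.0],[0.0077, -0.0066, 0.0006, 0.138, -1.0],[0.0067, -0.0076, 0.0006, 0.138, -1.0],[0.0056, -0.0085, 0.0006, 0.138, -1.0],
```

Call:
step_arm(
  deltas=[
    [0.008,0.0063,0.0006,0.138,-1],
    [0.0088,0.0052,0.0006,0.138,-1],
    [0.0094,0.0039,0.0006,0.138,-1],
    [0.0098,0.0026,0.0006,0.138,-1],
    [0.01,0.0012,0.0006,0.138,-1],
    [0.0102,-0.0002,0.0006,0.138,-1],
    [0.01,-0.0016,0.0006,0.138,-1],
    [0.0097,-0.003,0.0006,0.138,-1],
    [0.0092,-0.0043,0.0006,0.138,-1],
    [0.0085,-0.0055,0.0006,0.138,-1],
  ],
)

```text
t: 30.45
position: [494.7, 178.1, 168.3]
ee_rot: [0.0, 0.946, 0.323, -0.002]
ft_force: [0.3, -0.1, -1.2]
grip_width: 8.5
gripper_force: 40.0
```

Call:
step_arm(
  deltas=[
    [0.0077,-0.0066,0.03,0.138,-1],
    [0.0067,-0.0076,0.03,0.138,-1],
    [0.0056,-0.0085,0.03,0.138,-1],
    [0,0,0,0,-1],
    [0,0,0,0,-1],
    [0,0,0,0,-1],
  ],
)

```text
t: 31.05
position: [502.6, 207.7, 81.6]
ee_rot: [0.0, 0.992, 0.126, 0.001]
ft_force: [-0.5, 1.4, 0.2]
grip_width: 8.3
gripper_force: 40.0
```

Run:
```python
from h import *
s,p,R,y=tool(); print(s["t"],p,y)
f=cams.grab_frame("wrist"); cv2.imwrite("pics/w5.png",f["img"])
r=finder.outline_of("bar","wrist")
m=np.argwhere(r[0]["region"]); print("tip row",m[:,0].min(),[ (int(q),m[m[:,0]==q][:,1].mean()) for q in (110,130,160,190)])
g=p-1.2*R[:,2]
for d in(20,60,73,77): print(d,proj(f,g+d*R[:,0]))
rm=[503.5,209,0]; print(finder.find_in("rest","wrist"))
c,sn=np.cos(.2505),np.sin(.2505)
L=lambda x,yy,z:[rm[0]+c*x-sn*yy,rm[1]+sn*x+c*yy,z]
print("predicted rest tips/base",proj(f,[L(45,13.5,53),L(45,-13.5,53),L(62.5,25,10),L(62.5,-25,10)]).round(1).tolist())
```

```text
31.05 [502.57527801 207.66069592  81.62332833] 0.25236205702307196
tip row 104 [(110, np.float64(259.5)), (130, np.float64(259.0)), (160, np.float64(259.5)), (190, np.float64(259.5))]
20 [260.7454248  202.63367174]
60 [260.92957625 130.23276567]
73 [260.99419658 104.82666347]
77 [261.01459125  96.80830244]
[{'location': [248.4, 164.7], 'confidence': 0.63}]
predicted rest tips/base [[237.9, 149.9], [280.2, 150.0], [226.4, 120.6], [291.9, 120.8]]
```

View pics/w5.png

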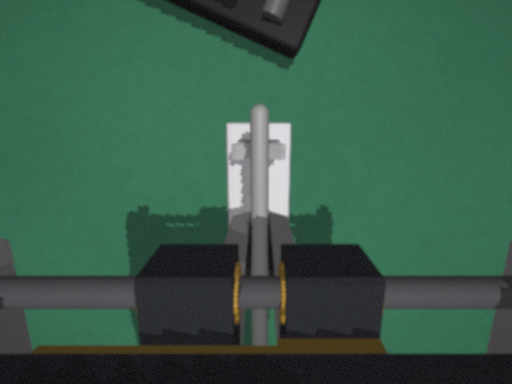

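The view shows the bar at column 259.5, centred over the V tips at about columns 232 and 285, and parallel to the rest. I lower it.

Call:
step_arm(
  deltas=[
    [0.0005,-0.0005,0.012,0,-1],
    [0,0,0.012,0,-1],
    [0,0,0.008,0,-1],
    [0,0,0.003,0,-1],
    [0,0,0,0,-1],
    [0,0,0,0,-1],
  ],
)

```text
t: 31.8
position: [500.9, 208.2, 44.7]
ee_rot: [0.0, 0.992, 0.125, -0.001]
ft_force: [-4.1, -0.5, 3.5]
grip_width: 8.8
gripper_force: 40.0
```

```bash
python3 -c "
from h import *
s,p,R,y=tool(); print(s['t'],p,y,s['ft_force'],s['torque'])"
```

```text
31.8 [500.93772604 208.15791313  44.67477943] 0.25093127784024216 [-4.11807269 -0.45574667  3.4926257 ] [-0.23658578  0.78732366  0.00662247]
```

Seated on the notches. It sits about 2 mm short along x, so I lift slightly, shift, lower again and release.

Call:
step_arm(
  deltas=[
    [0.0015,0,-0.003,0,-1],
    [0.0015,0,0,0,-1],
    [0,0,0,0,-1],
    [0,0,0.002,0,-1],
    [0,0,0.001,0,-1],
    [0,0,0,0,-1],
    [0,0,0,0,-1],
  ],
)

```text
t: 32.5
position: [505.0, 209.2, 44.8]
ee_rot: [-0.0, 0.992, 0.125, 0.0]
ft_force: [0.2, 0.6, -0.5]
grip_width: 8.7
gripper_force: 40.0
```

```bash
python3 -c "
from h import *
s,p,R,y=tool(); print(s['t'],p,y,s['ft_force'],s['torque'])"
```

```text
32.5 [504.98331278 209.17051688  44.839835  ] 0.25079395170626356 [ 0.15069922  0.62642825 -0.48064338] [ 0.0575033  -0.01197779 -0.0022046 ]
```

That matches the original grasp pose with near-zero force. Release and lift.

Call:
step_arm(
  deltas=[
    [0,0,0,0,-0.7],
    [0,0,0,0,-0.6],
    [0,0,0,0,-0.5],
    [0,0,0,0,-0.5],
    [0,0,0,0,-0.5],
  ],
)

```text
t: 33.0
position: [505.0, 209.1, 45.0]
ee_rot: [0.0, 0.992, 0.125, 0.0]
ft_force: [-0.5, 0.7, -0.6]
grip_width: 24.0
gripper_force: 0.0
```

Call:
step_arm(
  deltas=[
    [0,0,-0.02,0,-0.5],
    [0,0,-0.04,0,-0.5],
    [0,0,-0.04,0,-0.5],
    [-0.01,0,-0.03,0,-0.5],
    [0,0,0,0,-0.5],
    [0,0,0,0,-0.5],
  ],
)

```text
t: 33.6
position: [495.5, 206.8, 175.4]
ee_rot: [-0.0, 0.992, 0.125, 0.001]
ft_force: [-0.7, -0.4, -0.2]
grip_width: 23.1
gripper_force: 0.0
```

Run:
```python
from h import *
s,p,R,y=tool(); print(s["t"],p,s["grip_width"])
f,b=barfit("wrist",46); print(b); cv2.imwrite("pics/w6.png",f["img"])
g=cams.grab_frame("side"); print(barfit("side",46)[1])
```

```text
33.6 [495.5276692  206.75509419 175.44070584] 23.126663446339975
(0.9, ((504.05755615234375, 209.1568603515625), (149.23951721191406, 11.5430326461792), 14.21072006225586))
(0.63, ((517.921875, 212.09326171875), (104.8945083618164, 10.286718368530273), 12.647204399108887))
```

View pics/w6.png

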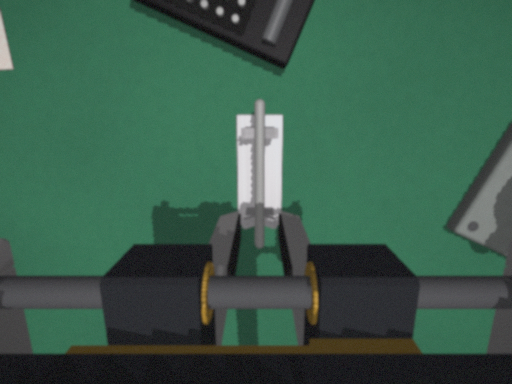

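The bar lies in both notches, from (260,102) to (260,245), at the same pose as at the start: centre (504,209), 149 mm. I hand the job in.

```bash
python3 -c "
from h import *
print(order.finish_job())"
```

```text
the job is handed in; nothing more can be done
None
```

The collar was run up against the carriage in two strokes using two holes, and nipped at a measured 0.85 N m with about 11 N of push. The bar is back in the notches where it started, and the job was handed in at about 34 s; no verdict came back.

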